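# Swing out the peg and hang up the torch

### The arm

A 7-joint arm with a two-finger parallel gripper is mounted at the origin on the work surface. World frame = base frame: x ahead of the robot, y to its left, z up, the work surface at z = 0. Lengths are in m, angles in rad, forces in N, time in s.
With the tool pointing down it reaches from about 0.425 to 0.875 m from the base axis. Payload 4.7 kg.
Tool frame: the origin (TCP) lies on the centre line of the jaws, within the pads' length; the fingertips stand 14 mm ahead of it and the grasp point (between the pads) lies 5 mm behind it; z points along the fingers, y is the line along which they close (so a half turn about z gives the same grasp; the last joint's range is limited). The gripper opens to 87 mm and grips with 3 to 60 N. Pads are 19 mm wide; open, the fingers measure 117 mm over their backs; the gripper's body (75 mm by 190 mm) begins 51 mm behind the grasp point.
Start: joints at [1.288, 0.321, -0.07, 1.45, 0.023, 1.371, -0.057], TCP at [0.19, -0.622, 0.212] pointing down, gripper open.
Joint ranges: [-2.86, 2.86], [-0.3, 2.09], [-1.38, 1.24], [0.06, 2.45], [-1.56, 4.7], [0.09, 2.05], [-2.69, 2.69]. Speed limits (rad/s): [2.57, 2.57, 3.14, 3.14, 3.14, 3.14, 3.14].

### API

Orientations are given as a rotation vector (axis times angle).
In Python, from bench import ctrl gives the robot as it stands.
- The arm moves only by the tool send_rows, never from a script. Its argument "steps" is a list of rows, each an object of numbers: "tx", "ty", "tz": the shift along the tool's x, y, z in units of 60 mm (1.0 is 60 mm); "turn": the turn about the tool's z in units of 8 degrees (1.0 is 8 degrees); "grip": the opening, from 0 (shut) to 1 (fully open). A call has 1 to 12 rows; each row shifts and turns the commanded pose from where the row before left it, along the tool's axes as they then stand; what a row does not reach is not made up. A row lasts 1/8 s, in which the tool goes at most 62.5 mm and 10.7 degrees, less where a joint would pass 70% of its speed; a pose out of reach is approached as far as the arm can. A call is refused whole if a number of a shift passes 1 or a number of a turn 1, either way. A call with a gripper value outside its range is refused whole. The fingers move at their own pace and stop on an object; "newtons" is the grip in N (left out, the last holds). Time passes only in rows, so rows that do not move let the fingers close. It gives the time, the measured TCP pose, the force, the opening and the grip force at its end, in the units of the state.
- ctrl.get_state(): the state, without advancing time (a new reading comes with each control period).
- ctrl.get_image(name): name is "scene" or "top" or "wrist"; returns a dict with "pixels" (384x512x3 uint8, red, green, blue), "K" (3x3 intrinsics, pixels), "dist" ([k1, k2, p1, p2, k3] as OpenCV has them; the pictures are not rectified), "cam_to_world" (4x4, takes a point from camera to world coordinates); the wrist camera has in their place "T_tool_cam" (4x4, takes a point from camera to tool coordinates, whose origin is the TCP and whose axes are the flange's). Camera axes: x right, y down, z forward; pixel columns grow to the right and rows downward; lengths in m; the calibration is good to about 2 mm. A picture is of the moment at which its call begins: read the wrist's pose just before it. There is no depth.
- ctrl.close_job(): hands the job in; it is judged then, once.
The state is a dict: "time": time; "joint_positions": joint angles; "qd": joint speeds; "joint_torque": joint torques, N m; "position": TCP position; "tool_rot": TCP orientation; "ft_force": force on the tool from outside, world axes, zero at the start; "torque": the same for the moment, N m; "grip_width": opening from 0.0 (shut) to 1.0 (fully open); "grip_force": force on a finger pad.
Only numpy, scipy, OpenCV 4.12 (cv2) and the standard library are available. Lean on these libraries where they do the work, as an engineer would, in place of code of your own. Each camera call takes 0.05 s, during which the arm holds its last target. There are 200 camera calls.

### The job

First swing the folded steel peg on the desk stand all the way out to its stop, so that it points straight away from the front of the wooden post. Then hang the torch on the peg by its eye, well down the peg and hanging free and still, with the peg left swung out. Leave the cup, tin, saucer and eraser where they are.

Things in the scene. Friction and masses are not known exactly. Their poses are not given: they have to be found in the camera images.
- stand: tool stand screwed to the desk: grey base plate 130 x 120 x 12 mm, beech post 22 mm thick (x), 34 mm wide (y), top at 252 mm. Origin: on the desk under the post's centre; -x is its front; the base plate runs from 95 mm in front of the origin to 35 mm behind it. A dark clamp bracket on the post (40 mm wide, 34 mm high) carries the swing-out peg
- hinge_foot (a point): point at desk level, 25 mm in front of the stand's origin, straight below the peg's hinge. The height of the hinge centre, where the peg's centre line starts, is 190 to 220 mm above this point; it differs each time and is not reported: find it by touch or by looking
- peg (a joint): swing of the peg about the vertical hinge (stiff, stays put, moves at about 3 N): 0 = folded, pointing to the stand's +y; pi/2 = at its stop, pointing to the stand's -x; counterclockwise from above. Peg: steel bar, diameter 9 mm, always slanting up 40 degrees, 85 mm from hinge centre to its flat, barely rounded end; a 26 mm collar sits 16 to 21 mm along it
- torch: grey plastic bar torch lying on the desk, lamp strip up: body 110 (x) x 34 (y) x 36 (z) mm, with a flat hanging tab at its +x end. Origin: centre of the body's underside; z towards the lamp side, x towards the eye. About 0.2 kg, centre of mass near the middle of the body
- torch_eye (a point): centre of the eye, a round hole of 13 mm diameter through the 36 x 36 mm, 5 mm thick tab; it is 80 mm in x and 18 mm in z from the torch's origin, and the hole's axis is the torch's z axis
- cup: steel pencil cup with pencils, 76 mm wide, 100 mm high (pencils to 165 mm); origin at the centre of its underside
- tin: plastic tin with screw cap, 84 mm wide, 83 mm high; origin at the centre of its underside
- saucer: white ceramic saucer, 130 mm wide, 18 mm high; origin at the centre of its underside
- eraser: grey eraser 60 x 25 x 13 mm; origin at the centre of its underside
Not all that is in view belongs to the job. Of the things shaped like the torch, the grey one is meant.

How it is judged:
By the outcome, as a careful person would: the job done as asked, in the order asked, and still so for the second after the job is handed in, with the robot touching nothing.
It also fails if it takes over 70 s, if anything falls off the work surface, if the arm or the gripper's body presses on something with over 40 N, if the wrist force passes 120 N, or if a joint passes its speed limit or range.

## Working session

There is one attempt and no reset: what is moved stays moved. The work goes in short steps, Python scripts to look and compute and a tool call to move; the robot and the scene stay as the last step left them, time stands still between calls to the robot, and variables do not carry over. Pictures are saved under pics/ and viewed, at most 10 in all, crops included, and the job is handed in when it is done.

Besides the shell and the picture viewer there is one more tool, called after "Emit:" as name(argument=value, ...), one argument or row to a line, values as JSON. send_rows: Moves the arm, as the interface text tells. Its arguments: {"type":"object","properties":{"steps":{"type":"array"},"newtons":{"type":"number"}},"required":["steps"]}

```bash
mkdir -p pics; ls
python3 - <<'E'
from bench import ctrl
import cv2,numpy as np,pickle
s=ctrl.get_state();print(s)
d={}
for n in("scene","top","wrist"):
    i=ctrl.get_image(n);d[n]=i
    print(n,i["K"],i["dist"],i.get("cam_to_world",i.get("T_tool_cam")))
    if n!="wrist": cv2.imwrite(f"pics/{n}0.png",cv2.resize(i["pixels"][:,:,::-1],(800,600),interpolation=cv2.INTER_CUBIC))
pickle.dump((s,d),open("d0.pkl","wb"))
E
```

```text
pics
{'time': 0.0, 'joint_positions': array([ 1.28807483,  0.3218225 , -0.07007175,  1.45168565,  0.02262684,
        1.37080147, -0.05687379]), 'qd': array([-0.00130841, -0.00049962, -0.00207298,  0.00060553, -0.0003178 ,
       -0.00019787, -0.00066775]), 'joint_torque': array([-4.22207868e-04, -4.91284204e+01, -4.04277295e-01, -3.12526238e+01,
       -6.41124928e-02,  4.37833916e-02,  1.97041340e-04]), 'position': array([ 0.18987719, -0.62104143,  0.21125642]), 'tool_rot': array([-3.10518157e+00, -4.64335310e-01,  6.48410633e-04]), 'ft_force': array([-1.1679263 ,  0.55623674, -0.58331617]), 'torque': array([-0.03026741, -0.00904402,  0.0106109 ]), 'grip_force': 0.0, 'grip_width': 0.9944898675605418}
scene [[389.61772435   0.         254.31800317]
 [  0.         389.61772435 197.21941103]
 [  0.           0.           1.        ]] [-0.11762601  0.          0.          0.          0.        ] [[ 0.49927555  0.62481345 -0.60027667  1.35205496]
 [ 0.86631768 -0.37178285  0.33357336 -0.47696407]
 [-0.01475145 -0.68657532 -0.72690902  1.14343065]
 [ 0.          0.          0.          1
[... 173 characters left out ...]
        0.          0.        ] [[ 0.06332184 -0.97348242  0.21982338  0.24871281]
 [-0.99798664 -0.06096998  0.0174738  -0.02473351]
 [-0.00360781 -0.22048727 -0.97538318  1.34459817]
 [ 0.          0.          0.          1.        ]]
wrist [[274.11718789   0.         253.39076449]
 [  0.         274.11718789 192.29606832]
 [  0.           0.           1.        ]] [-0.01575776  0.          0.          0.          0.        ] [[-8.23008222e-05 -9.63408027e-01 -2.68039114e-01  7.29935187e-02]
 [ 9.99999982e-01 -3.31958388e-05 -1.87732612e-04  1.78137787e-04]
 [ 1.71965322e-04 -2.68039125e-01  9.63408012e-01 -1.72088177e-01]
 [ 0.00000000e+00  0.00000000e+00  0.00000000e+00  1.00000000e+00]]
```

View pics/scene0.png

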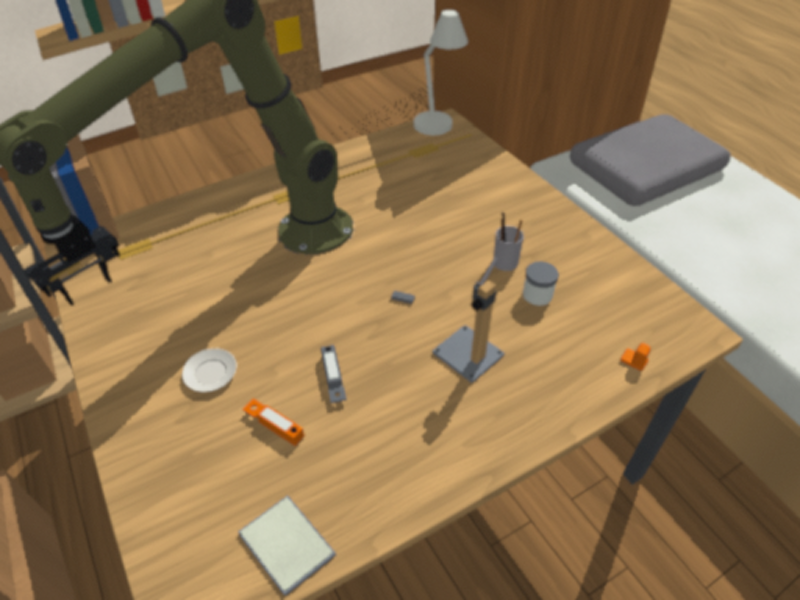

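View pics/top0.png

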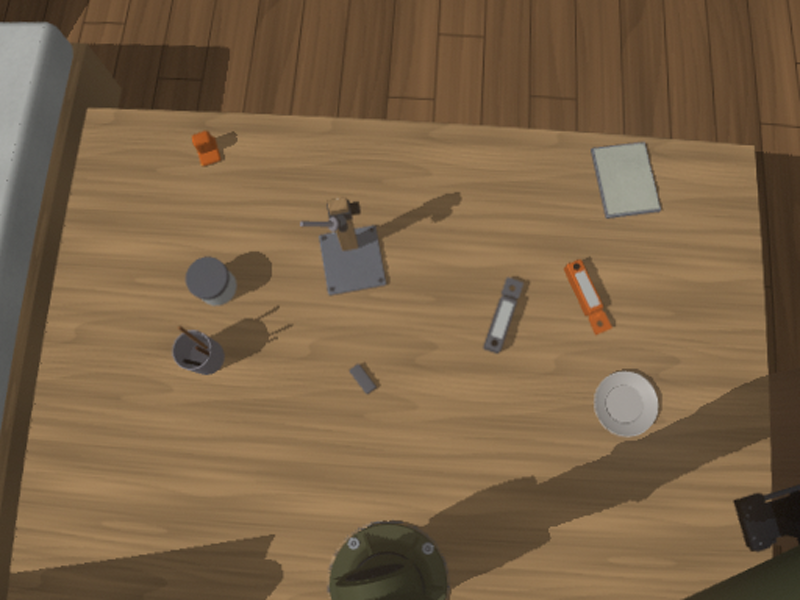

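The top view shows the stand near (350,240) with its peg pointing left to (303,223). The grey torch runs from (492,345) to (515,285) with its tab at the upper end, and the orange one beside it is a decoy. I'll enlarge both areas.

```bash
python3 - <<'E'
import cv2,numpy as np,pickle
s,d=pickle.load(open("d0.pkl","rb"))
def crop(n,x,y,w,h,k): 
    return cv2.resize(d[n]["pixels"][y:y+h,x:x+w,::-1],(w*k,h*k),interpolation=cv2.INTER_CUBIC)
# 400x300 tiles: 80x60 px *5
a=crop("top",185,120,80,75,5); b=crop("top",285,168,80,60,5)
c=crop("scene",270,165,80,75,5); e=crop("scene",175,210,80,60,5)
p=lambda im:cv2.copyMakeBorder(im,0,max(0,300-im.shape[0]),0,0,cv2.BORDER_CONSTANT)[:300] 
cv2.imwrite("pics/crops.png",np.vstack([np.hstack([a[:300],c[:300]]),np.hstack([b,e])]))
E
cat > h.py <<'E'
import numpy as np,cv2
from scipy.optimize import least_squares
def ray(i,uv,T=None):
    T=i["cam_to_world"] if T is None else T
    p=cv2.undistortPoints(np.array([[uv]],float),i["K"],i["dist"])[0,0]
    v=T[:3,:3]@np.array([p[0],p[1],1.]);return T[:3,3],v/np.linalg.norm(v)
def plane(i,uv,z,T=None):
    o,v=ray(i,uv,T);return o+v*(z-o[2])/v[2]
def tri(rs):
    A=sum(np.eye(3)-np.outer(v,v) for o,v in rs);b=sum((np.eye(3)-np.outer(v,v))@o for o,v in rs)
    p=np.linalg.solve(A,b);return p,[np.linalg.norm(np.cross(p-o,v)) for o,v in rs]
def proj(i,P,T=None):
    T=np.linalg.inv(i["cam_to_world"] if T is None else T)
    return cv2.projectPoints(np.atleast_2d(P).astype(float),cv2.Rodrigues(T[:3,:3])[0],T[:3,3],i["K"],i["dist"])[0][:,0]
E
```

```text
(no output)
```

View pics/crops.png

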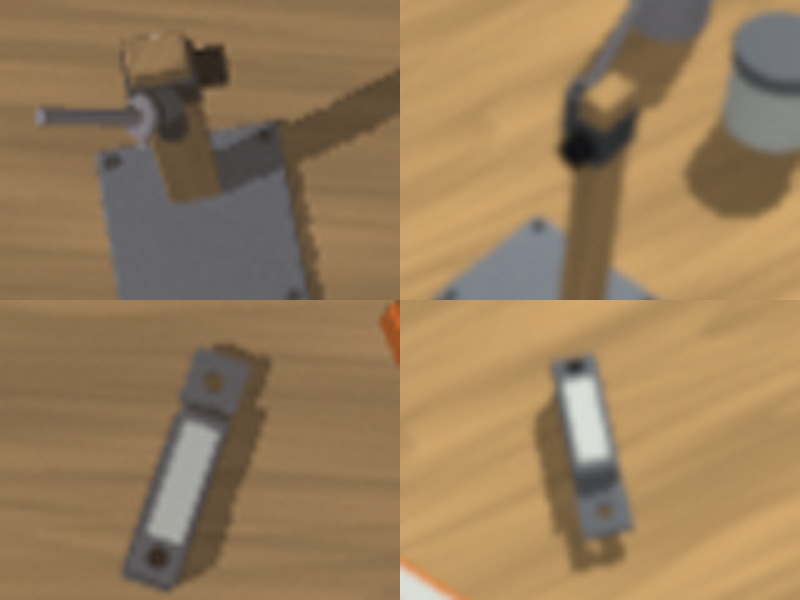

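Run:
```python
import pickle;from h import *
s,d=pickle.load(open("d0.pkl","rb"));t,c=d["top"],d["scene"]
A=lambda u,v:(185+u/5,120+v/5);C=lambda u,v:(270+(u-400)/5,165+v/5)
B=lambda u,v:(285+u/5,168+(v-300)/5);E=lambda u,v:(175+(u-400)/5,210+(v-300)/5)
F=lambda u,v:(u*.64,v*.64)
def fit(x0,obs,zf):
    def w(q,P):
        ca,sa=np.cos(q[2]),np.sin(q[2]);P=np.array(P)
        return np.array([q[0]+ca*P[0]-sa*P[1],q[1]+sa*P[0]+ca*P[1],P[2]+(q[3] if zf else 0)])
    f=lambda q:np.concatenate([proj(i,w(q,P))[0]-uv for i,uv,P in obs])
    r=least_squares(f,x0,loss="soft_l1");print(r.x.round(4),r.fun.round(1));return r.x,w
st=[(t,A(99,152),(.035,.06,.012)),(t,A(282,122),(.035,-.06,.012)),(t,F(328,294),(-.095,.06,.012)),(t,F(386,285),(-.095,-.06,.012)),
(t,A(158,58),(0,0,.252)),(c,C(608,95),(0,0,.252)),(c,C(537,217),(-.095,.06,.012)),(c,F(433,352),(-.095,-.06,.012)),(c,F(471,380),(.035,-.06,.012)),(c,F(503,354),(.035,.06,.012))]
q,w=fit([.55,.05,0,0],st,True)
to=[(t,B(212,382),(.080,0,.018)),(t,B(198,348),(.091+.0,.018,.0205)),(t,B(250,362),(.091,-.018,.0205)),(t,B(123,577),(-.055,.017,.036)),(t,B(178,590),(-.055,-.017,.036)),
(c,E(605,510),(.08,0,.018)),(c,E(552,360),(-.055,-.017,.036)),(c,E(595,355),(-.055,.017,.036))]
q2,w=fit([.5,-.2,0,0],to,True)
print("eye tri",tri([ray(t,B(212,382)),ray(c,E(605,510))]))
print("posttop tri",tri([ray(t,A(158,58)),ray(c,C(608,95))]))
print("foot",w(q[:3].tolist()+[0],(-.025,0,0)), "torch radius",np.hypot(*q2[:2]))
# peg tip & hinge height from top view: solve h,with tip angle theta
def pegpts(h,th):
    l=.085;dx,dy=-np.sin(th),np.cos(th)
    return w(list(q[:3])+[0],(-.025+l*.766*dx,l*.766*dy,h+l*.643)),w(list(q[:3])+[0],(-.025,0,h))
for h in(.19,.2,.21,.22):print(h,[proj(t,p)[0].round(1) for p in pegpts(h,0)],"obs tip",A(40,116))
```

```text
[ 0.6547  0.1229  0.2301 -0.0068] [-0.7 -0.3 -0.7 -0.2 -0.2  0.5 -0.   0.1 -0.1 -0.7 -0.8  0.4 -0.4 -0.3
 -1.7 -0.7 -0.4  1.5  0.6  0.2]
[ 0.508  -0.1897 -0.2871 -0.0018] [ 0.3 -0.6 -1.1  1.  -0.7  2.   0.  -2.4 -0.5 -1.3 -0.6  0.9 -1.1 -0.1
 -0.6 -0.8]
eye tri (array([ 0.58293247, -0.21009837,  0.01745796]), [np.float64(0.0010752160788019903), np.float64(0.0010752160788019792)])
posttop tri (array([0.65398188, 0.12427571, 0.24486817]), [np.float64(0.0020852093005426344), np.float64(0.002085209300542759)])
foot [0.63034758 0.11717445 0.        ] torch radius 0.5422711291641586
0.19 [array([193.8, 143.6]), array([219.7, 146.2])] obs tip (193.0, 143.2)
0.2 [array([193.2, 142.4]), array([219.4, 145. ])] obs tip (193.0, 143.2)
0.21 [array([192.6, 141.1]), array([219. , 143.9])] obs tip (193.0, 143.2)
0.22 [array([192. , 139.8]), array([218.7, 142.7])] obs tip (193.0, 143.2)
```

The tools stay pointing down, so my plan has four parts:
- Push the peg out with closed fingers.
- Pinch the torch by its tab.
- Tilt it about 45° by lifting while its far end rests on the desk.
- Thread the eye onto the peg.

First I approach the point behind the peg.

Emit:
send_rows(
  steps=[
    {"turn":0.48,"tz":-0.9,"grip":0},
    {"tz":-0.9,"grip":0},
    {"tx":0.57,"ty":-0.62},
    {"tx":0.57,"ty":-0.62},
    {"tx":0.57,"ty":-0.62},
    {"tx":0.57,"ty":-0.62},
    {"tx":0.57,"ty":-0.62},
    {"tx":0.57,"ty":-0.62},
    {"tx":0.57,"ty":-0.62},
    {"tx":0.57,"ty":-0.62},
    {"tx":0.57,"ty":-0.62},
    {"tx":0.57,"ty":-0.62},
  ],
)

```text
validation failed for argument at $.st...
```

Emit:
send_rows(
  steps=[
    {"tx":0.57,"ty":-0.62},
    {"tx":0.57,"ty":-0.62},
    {"tx":0.57,"ty":-0.62},
    {},
  ],
)

```text
validation failed for argument at $.st...
```

```bash
cat >> h.py <<'E'
from scipy.spatial.transform import Rotation as Ro
def tool(s):
    T=np.eye(4);T[:3,:3]=Ro.from_rotvec(s["tool_rot"]).as_matrix();T[:3,3]=s["position"];return T
def head(s):
    R=tool(s)[:3,:3];return np.arctan2(R[1,0],R[0,0]),R[2,2]
def snap(ctrl,tag):
    import pickle
    s=ctrl.get_state();i=ctrl.get_image("wrist");i["cam_to_world"]=tool(s)@i["T_tool_cam"]
    pickle.dump((s,i),open(tag+".pkl","wb"))
    cv2.imwrite(f"pics/{tag}.png",cv2.resize(i["pixels"][:,:,::-1],(800,600),interpolation=cv2.INTER_CUBIC));return s,i
def go(s,P,hd=None):
    "shift in tool units to world point P"
    return (tool(s)[:3,:3].T@(np.array(P)-s["position"])/.06).round(3)
E
python3 - <<'E'
from bench import ctrl
from h import *
s,i=snap(ctrl,"w1");print(s["time"],s["position"],head(s),s["ft_force"],s["grip_width"],go(s,[.6403,.1709,.228]))
E
```

```text
0.15 [ 0.18988972 -0.62118844  0.21150936] (np.float64(0.2967767545377221), np.float64(-0.9999989190159454)) [ 0.29610001  0.4884578  -0.50585414] 0.9982705778793556 [ 11.039 -10.429  -0.261]
```

View pics/w1.png

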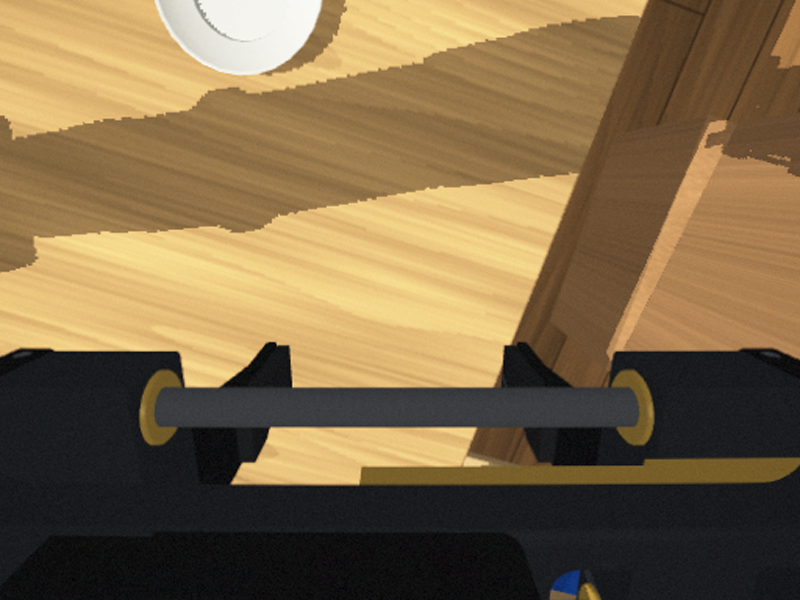

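The arm hasn't moved: the picture still shows the saucer at (240,20) and the open fingers at (275,400) and (520,400). I'll resend with all five keys in each row.

Emit:
send_rows(
  steps=[
    {"tx":0,"ty":0,"tz":-0.9,"turn":0.48,"grip":0},
    {"tx":0,"ty":0,"tz":-0.9,"turn":0,"grip":0},
    {"tx":0.57,"ty":-0.62,"tz":0,"turn":0,"grip":0},
    {"tx":0.57,"ty":-0.62,"tz":0,"turn":0,"grip":0},
    {"tx":0.57,"ty":-0.62,"tz":0,"turn":0,"grip":0},
    {"tx":0.57,"ty":-0.62,"tz":0,"turn":0,"grip":0},
    {"tx":0.57,"ty":-0.62,"tz":0,"turn":0,"grip":0},
    {"tx":0.57,"ty":-0.62,"tz":0,"turn":0,"grip":0},
    {"tx":0.57,"ty":-0.62,"tz":0,"turn":0,"grip":0},
    {"tx":0.57,"ty":-0.62,"tz":0,"turn":0,"grip":0},
    {"tx":0.57,"ty":-0.62,"tz":0,"turn":0,"grip":0},
    {"tx":0.57,"ty":-0.62,"tz":0,"turn":0,"grip":0},
  ],
)

```text
time: 1.7
position: [0.4388, -0.1799, 0.3204]
tool_rot: [3.12, 0.36, 0.0]
ft_force: [0.6, -0.6, -0.1]
grip_width: 0.008
grip_force: 0.0
```

Emit:
send_rows(
  steps=[
    {"tx":0.575,"ty":-0.616,"tz":0,"turn":0,"grip":0},
    {"tx":0.575,"ty":-0.616,"tz":0,"turn":0,"grip":0},
    {"tx":0.575,"ty":-0.616,"tz":0,"turn":0,"grip":0},
    {"tx":0.575,"ty":-0.616,"tz":0,"turn":0,"grip":0},
    {"tx":0.575,"ty":-0.616,"tz":0,"turn":0,"grip":0},
    {"tx":0.575,"ty":-0.616,"tz":0,"turn":0,"grip":0},
    {"tx":0.575,"ty":-0.616,"tz":0,"turn":0,"grip":0},
    {"tx":0.575,"ty":-0.616,"tz":0,"turn":0,"grip":0},
    {"tx":0,"ty":0,"tz":0,"turn":0,"grip":0},
  ],
)

```text
time: 2.82
position: [0.6392, 0.1746, 0.3183]
tool_rot: [-3.116, -0.371, 0.005]
ft_force: [-0.2, -0.7, -0.2]
grip_width: 0.012
grip_force: 0.0
```

Run:
```python
from bench import ctrl
from h import *
s,i=snap(ctrl,"w2");print(s["time"],s["position"],head(s),s["ft_force"],s["grip_width"],go(s,[.6403,.1709,.228]))
```

```text
2.825 [0.63918257 0.17457631 0.31828157] (np.float64(0.23713019906957725), np.float64(-0.9999877622543304)) [-0.20617132 -0.65250796 -0.19298337] 0.011661114788886717 [0.008 0.07  1.504]
```

View pics/w2.png

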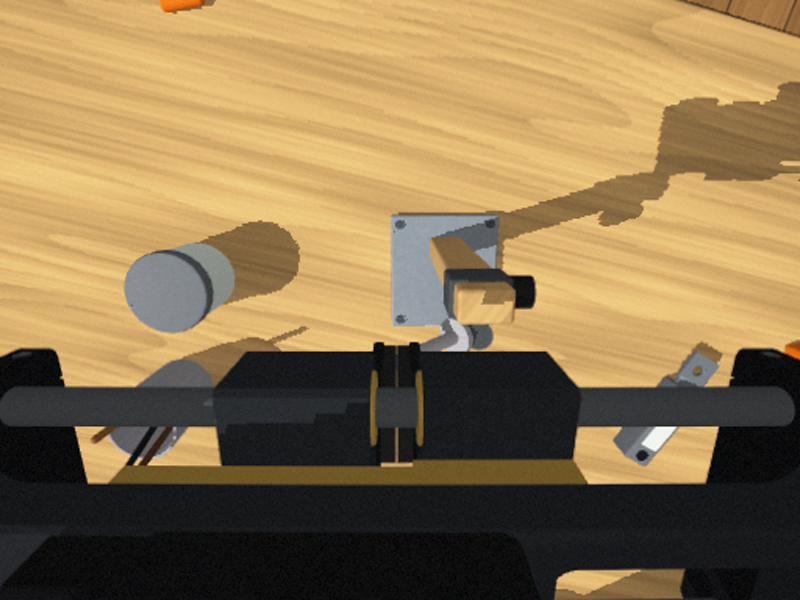

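The picture shows the tin at (170,290), the cup at (160,410), the post top at (485,300), the collar at (457,335), and the peg running left under the finger carriers. I'll check the finger-to-peg clearance by projecting the model.

Run:
```python
import pickle
from h import *
s,i=pickle.load(open("w2.pkl","rb"))
S=lambda x,y,z,q=(.6547,.1229,.2301):np.array([q[0]+np.cos(q[2])*x-np.sin(q[2])*y,q[1]+np.sin(q[2])*x+np.cos(q[2])*y,z])
o=lambda P:(proj(i,P)[0]/.64).round(0)
for n,P in dict(bl=S(-.095,.06,.012),br=S(-.095,-.06,.012),tl=S(.035,.06,.012),tr=S(.035,-.06,.012),post=S(0,0,.252)).items():print(n,o(P))
for h in(.19,.205,.22):print(h,"collar",o(S(-.025,.0142,h+.012)),"hinge",o(S(-.025,0,h)),"peg27",o(S(-.025,.027,h+.0227)),"peg50",o(S(-.025,.05,h+.042)))
T=tool(s)
for z in(.014,-.03,-.045):print("finger",o(T[:3,3]+T[:3,:3]@[.0095,0,z]),o(T[:3,3]+T[:3,:3]@[.0,0,z]))
```

```text
bl [391. 326.]
br [493. 326.]
tl [392. 213.]
tr [501. 214.]
post [489. 306.]
0.19 collar [452. 320.] hinge [470. 315.] peg27 [435. 325.] peg50 [402. 334.]
0.205 collar [455. 327.] hinge [473. 322.] peg27 [437. 332.] peg50 [402. 343.]
0.22 collar [458. 335.] hinge [477. 329.] peg27 [440. 341.] peg50 [403. 353.]
finger [396. 325.] [396. 345.]
finger [395. 365.] [395. 389.]
finger [395. 384.] [395. 410.]
```

Emit:
send_rows(
  steps=[
    {"tx":0,"ty":0.04,"tz":0.7,"turn":0.05,"grip":0},
    {"tx":0,"ty":0,"tz":0.68,"turn":0,"grip":0},
    {"tx":0,"ty":0,"tz":0,"turn":0,"grip":0},
    {"tx":-0.19,"ty":0.01,"tz":0,"turn":0,"grip":0},
    {"tx":-0.19,"ty":0.01,"tz":0,"turn":0,"grip":0},
    {"tx":-0.17,"ty":0.01,"tz":0,"turn":0,"grip":0},
    {"tx":-0.17,"ty":0.01,"tz":0,"turn":0,"grip":0},
    {"tx":0,"ty":0,"tz":0,"turn":0,"grip":0},
  ],
)

```text
time: 3.88
position: [0.5998, 0.1552, 0.2411]
tool_rot: [3.122, 0.348, 0.01]
ft_force: [1.6, 0.3, 1.0]
grip_width: 0.012
grip_force: 0.9
```

Emit:
send_rows(
  steps=[
    {"tx":-0.14,"ty":0.03,"tz":0,"turn":0,"grip":0},
    {"tx":-0.14,"ty":0.07,"tz":0,"turn":0,"grip":0},
    {"tx":-0.08,"ty":0.08,"tz":0,"turn":0,"grip":0},
    {"tx":-0.07,"ty":0.09,"tz":0,"turn":0,"grip":0},
    {"tx":-0.03,"ty":0.07,"tz":0,"turn":0,"grip":0},
    {"tx":-0.02,"ty":0.06,"tz":0,"turn":0,"grip":0},
    {"tx":0,"ty":0,"tz":0,"turn":0,"grip":0},
  ],
)

```text
time: 4.75
position: [0.5757, 0.1247, 0.2373]
tool_rot: [3.122, 0.348, -0.002]
ft_force: [1.0, 2.1, 1.0]
grip_width: 0.005
grip_force: 0.7
```

Emit:
send_rows(
  steps=[
    {"tx":0,"ty":0.03,"tz":0,"turn":0,"grip":0},
    {"tx":0,"ty":0.03,"tz":0,"turn":0,"grip":0},
    {"tx":0,"ty":0,"tz":0,"turn":0,"grip":0},
  ],
)

```text
time: 5.12
position: [0.5762, 0.1217, 0.2373]
tool_rot: [3.122, 0.349, -0.002]
ft_force: [-0.4, 2.1, 1.7]
grip_width: 0.002
grip_force: 1.1
```

Emit:
send_rows(
  steps=[
    {"tx":0,"ty":0.04,"tz":0,"turn":0,"grip":0},
    {"tx":0,"ty":0.03,"tz":0,"turn":0,"grip":0},
    {"tx":0,"ty":0,"tz":0,"turn":0,"grip":0},
  ],
)

```text
time: 5.5
position: [0.5768, 0.1189, 0.2374]
tool_rot: [-3.12, -0.351, 0.002]
ft_force: [-2.4, 4.2, 0.8]
grip_width: 0.006
grip_force: 2.4
```

Emit:
send_rows(
  steps=[
    {"tx":0,"ty":0.04,"tz":0,"turn":0,"grip":0},
    {"tx":0,"ty":0.03,"tz":0,"turn":0,"grip":0},
    {"tx":0,"ty":0,"tz":0,"turn":0,"grip":0},
  ],
)

```text
time: 5.88
position: [0.5769, 0.1185, 0.2375]
tool_rot: [-3.115, -0.355, 0.003]
ft_force: [-3.2, 9.2, 0.4]
grip_width: 0.002
grip_force: 5.2
```

Emit:
send_rows(
  steps=[
    {"tx":0,"ty":0.04,"tz":0,"turn":0,"grip":0},
    {"tx":0,"ty":0.03,"tz":0,"turn":0,"grip":0},
    {"tx":0,"ty":0,"tz":0,"turn":0,"grip":0},
  ],
)

```text
time: 6.25
position: [0.5769, 0.1182, 0.2375]
tool_rot: [-3.11, -0.36, 0.003]
ft_force: [-4.4, 15.4, -0.1]
grip_width: 0.007
grip_force: 8.0
```

Emit:
send_rows(
  steps=[
    {"tx":0,"ty":-0.3,"tz":0,"turn":0,"grip":0},
    {"tx":0,"ty":-0.3,"tz":0,"turn":0,"grip":0},
    {"tx":0,"ty":0,"tz":-0.8,"turn":0,"grip":0.6},
    {"tx":-0.4,"ty":0,"tz":-0.8,"turn":0,"grip":0.6},
    {"tx":-0.8,"ty":0,"tz":0,"turn":0,"grip":0.6},
    {"tx":0,"ty":0,"tz":0,"turn":0,"grip":0.6},
    {"tx":0,"ty":0,"tz":0,"turn":0,"grip":0.6},
  ],
)

```text
time: 7.12
position: [0.5018, 0.1279, 0.3336]
tool_rot: [3.121, 0.347, 0.002]
ft_force: [-0.3, 0.1, -0.5]
grip_width: 0.488
grip_force: 0.0
```

Run:
```python
from bench import ctrl
from h import *
s,i=snap(ctrl,"p1");print(s["time"],s["position"],head(s),np.abs(s["qd"]).max())
```

```text
7.125 [0.50181455 0.12787096 0.33359524] (np.float64(0.22136199041869695), np.float64(-0.9999981336537958)) 0.03390353802263402
```

Emit:
send_rows(
  steps=[
    {"tx":0,"ty":0.8,"tz":0,"turn":0,"grip":0.6},
    {"tx":0,"ty":0.8,"tz":0,"turn":0,"grip":0.6},
    {"tx":0,"ty":0,"tz":0,"turn":0,"grip":0.6},
    {"tx":0,"ty":0,"tz":0,"turn":0,"grip":0.6},
  ],
)

```text
time: 7.68
position: [0.523, 0.0355, 0.3328]
tool_rot: [-3.12, -0.349, 0.002]
ft_force: [-0.1, 0.1, -0.6]
grip_width: 0.595
grip_force: 0.0
```

Run:
```python
from bench import ctrl
from h import *
import pickle
s,i=snap(ctrl,"p2");print(s["time"],s["position"],head(s),np.abs(s["qd"]).max())
_,j=pickle.load(open("p1.pkl","rb"))
S=lambda x,y,z,q=(.6547,.1229,.2301):np.array([q[0]+np.cos(q[2])*x-np.sin(q[2])*y,q[1]+np.sin(q[2])*x+np.cos(q[2])*y,z])
t=[]
for im in(j,i):
    c=proj(im,S(-.06,0,.255))[0].round().astype(int);x0=int(np.clip(c[0]-50,0,412));y0=int(np.clip(c[1]-75,0,234))
    print(c,x0,y0);t.append(cv2.resize(im["pixels"][y0:y0+150,x0:x0+100,::-1],(400,600),interpolation=cv2.INTER_CUBIC))
cv2.imwrite("pics/pp.png",np.hstack(t))
```

```text
7.675 [0.5230162  0.03552537 0.33280938] (np.float64(0.22295955195768172), np.float64(-0.9999973106902691)) 0.027129720322858385
[298  98] 248 23
[189  98] 139 23
```

View pics/pp.png

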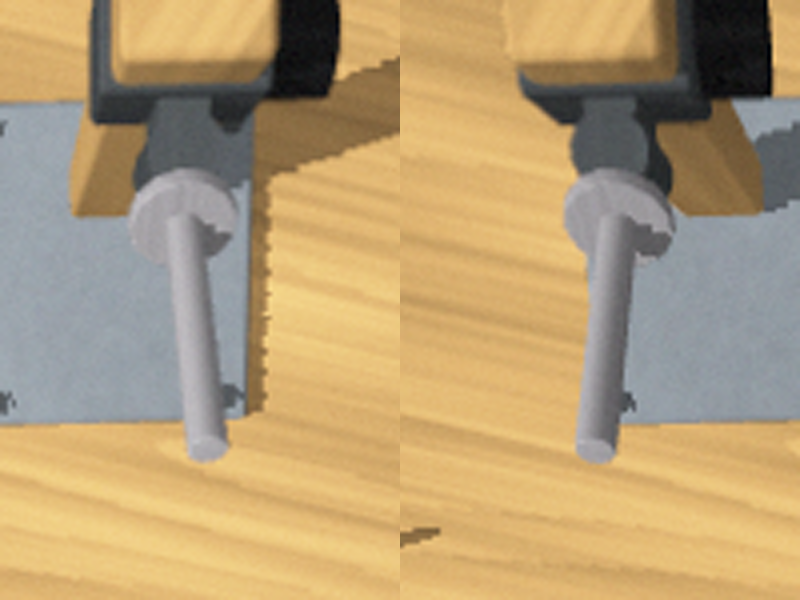

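The peg is out at its stop. Its tip is at (208,447) on the left and (597,450) on the right, and the collar face centre is at (183,217) and (617,219).

Run:
```python
import pickle
from h import *
i1=pickle.load(open("p1.pkl","rb"))[1];i2=pickle.load(open("p2.pkl","rb"))[1]
a=lambda u,v:(248+(u+.5)/4-.5,23+(v+.5)/4-.5);b=lambda u,v:(139+(u-400+.5)/4-.5,23+(v+.5)/4-.5)
tip,e1=tri([ray(i1,a(208,447)),ray(i2,b(597,450))]);col,e2=tri([ray(i1,a(183,217)),ray(i2,b(617,219))])
v=tip-col;L=np.linalg.norm(v);u=v/L
print("tip",tip,e1,"col",col,e2,"len",L,"elev",np.degrees(np.arcsin(u[2])),"head",np.arctan2(-u[1],-u[0]))
for h in (tip-u*.085,):print("hinge",h)
th=.2301;p=np.array([-np.cos(th)*.766,-np.sin(th)*.766,.643]);print("hinge from tip w/ nominal dir",tip-.085*p)
```

```text
tip [0.56705508 0.10217862 0.2695115 ] [np.float64(0.00016370934883544008), np.float64(0.00016370934883540593)] col [0.61599479 0.11476115 0.22976604] [np.float64(0.00017817004138399786), np.float64(0.00017817004138405266)] len 0.06428932334857747 elev 38.186851714661024 head 0.25165215996441354
hinge [0.63176062 0.11881458 0.21696212]
hinge from tip w/ nominal dir [0.63044902 0.11702858 0.2148565 ]
```

The peg geometry agrees with the model: the hinge is at (0.630, 0.117) with a height of about 0.215, and the visible length is 64 mm. Next is the torch.

Emit:
send_rows(
  steps=[
    {"tx":-0.23,"ty":0.73,"tz":0.2,"turn":0,"grip":0.6},
    {"tx":-0.23,"ty":0.73,"tz":0.2,"turn":0,"grip":0.6},
    {"tx":-0.23,"ty":0.73,"tz":0.2,"turn":0,"grip":0.6},
    {"tx":-0.23,"ty":0.73,"tz":0.2,"turn":0,"grip":0.6},
    {"tx":0,"ty":0.73,"tz":0.2,"turn":0,"grip":0.6},
    {"tx":0,"ty":0,"tz":0.2,"turn":0.92,"grip":0.6},
    {"tx":0,"ty":0,"tz":0.2,"turn":0.91,"grip":0.6},
    {"tx":0,"ty":0,"tz":0,"turn":0.91,"grip":0.6},
    {"tx":0,"ty":0,"tz":0,"turn":0.91,"grip":0.6},
    {"tx":0,"ty":0,"tz":0,"turn":0,"grip":0.6},
    {"tx":0,"ty":0,"tz":0,"turn":0,"grip":0.6},
  ],
)

```text
time: 9.1
position: [0.5175, -0.1898, 0.2495]
tool_rot: [-3.11, 0.443, -0.0]
ft_force: [0.2, 0.8, -1.1]
grip_width: 0.6
grip_force: 0.0
```

Run:
```python
from bench import ctrl
from h import *
s,i=snap(ctrl,"t1");print(s["time"],s["position"],head(s),np.abs(s["qd"]).max(),proj(i,[.5838,-.2112,.018]))
```

```text
9.1 [ 0.51747738 -0.18983732  0.24954399] (np.float64(-0.2831977543972456), np.float64(-0.9999999949081129)) 0.0062612910394374156 [[254.63533492 118.63695516]]
```

Emit:
send_rows(
  steps=[
    {"tx":0,"ty":0.9,"tz":0,"turn":0,"grip":0.6},
    {"tx":0,"ty":0,"tz":0,"turn":0,"grip":0.6},
    {"tx":0,"ty":0,"tz":0,"turn":0,"grip":0.6},
  ],
)

```text
time: 9.52
position: [0.5019, -0.2423, 0.2495]
tool_rot: [-3.109, 0.449, -0.0]
ft_force: [-0.5, 0.7, 0.3]
grip_width: 0.602
grip_force: 0.0
```

Run:
```python
from bench import ctrl
from h import *
import pickle
s,i=snap(ctrl,"t2");print(s["time"],s["position"],head(s),np.abs(s["qd"]).max())
_,j=pickle.load(open("t1.pkl","rb"))
t=[]
for im in(j,i):
    c=proj(im,[.53,-.1965,.03])[0].round().astype(int);x0=int(np.clip(c[0]-50,0,412));y0=int(np.clip(c[1]-75,0,234))
    print(c,x0,y0);t.append(cv2.resize(im["pixels"][y0:y0+150,x0:x0+100,::-1],(400,600),interpolation=cv2.INTER_CUBIC))
cv2.imwrite("pics/tt.png",np.hstack(t))
```

```text
9.525 [ 0.50187671 -0.24228929  0.24949139] (np.float64(-0.2866123075746749), np.float64(-0.9999997973774971)) 0.02300342199733872
[255 159] 205 84
[217 159] 167 84
```

View pics/tt.png

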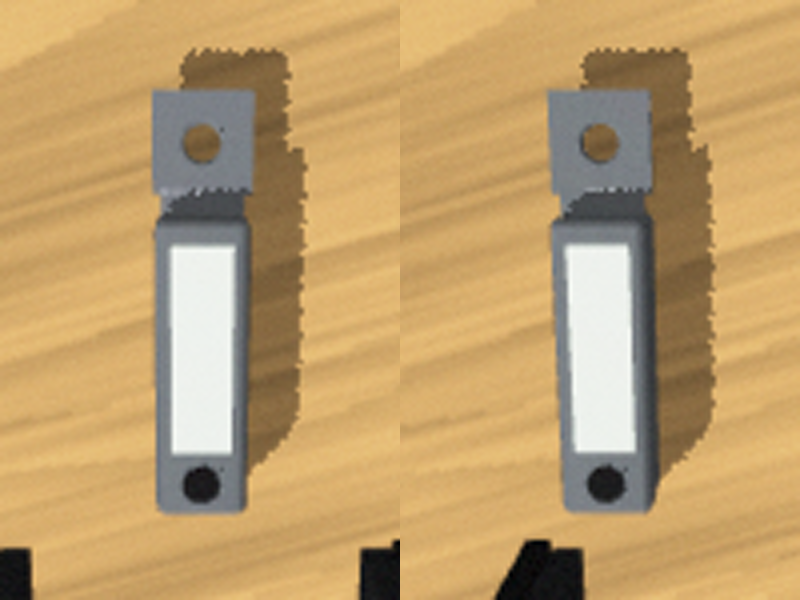

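The eye is at (202,144) on the left and (600,144) on the right. The tail dot is at (202,484) and (607,484).

Run:
```python
import pickle
from h import *
from bench import ctrl
i1=pickle.load(open("t1.pkl","rb"))[1];i2=pickle.load(open("t2.pkl","rb"))[1]
a=lambda u,v:(205+(u+.5)/4-.5,84+(v+.5)/4-.5);b=lambda u,v:(167+(u-400+.5)/4-.5,84+(v+.5)/4-.5)
e,r=tri([ray(i1,a(202,144)),ray(i2,b(600,144))]);f,r2=tri([ray(i1,a(202,484)),ray(i2,b(607,484))])
print(e,r,f,r2);e=(plane(i1,a(202,144),.019)+plane(i2,b(600,144),.019))/2;f=(plane(i1,a(202,484),.036)+plane(i2,b(607,484),.036))/2
h=np.arctan2(e[1]-f[1],e[0]-f[0]);print("eye",e,"dot",f,"head",h,np.linalg.norm(e-f))
s=ctrl.get_state();g=e-.004*np.array([np.cos(h),np.sin(h),0])
print(g,go(s,[g[0],g[1],.018]),"turn",(head(s)[0]-h)/np.radians(8),head(s))
```

```text
[ 0.58223504 -0.21147078  0.0183066 ] [np.float64(6.795952167179005e-05), np.float64(6.79595216719106e-05)] [ 0.46547742 -0.17759315  0.03554121] [np.float64(8.143005302382306e-05), np.float64(8.14300530237839e-05)]
eye [ 0.5822308  -0.21151473  0.019     ] dot [ 0.46561374 -0.17766209  0.036     ] head -0.2825239294779186 0.12261541464751927
[ 0.57838938 -0.21039961  0.019     ] [ 1.072 -0.853  3.861] turn -0.019641737289438372 (np.float64(-0.28526643337001817), np.float64(-0.9999997921585884))
```

Emit:
send_rows(
  steps=[
    {"tx":0.54,"ty":-0.43,"tz":0.3,"turn":0,"grip":0.6},
    {"tx":0.53,"ty":-0.42,"tz":0.3,"turn":0,"grip":0.6},
    {"tx":0,"ty":0,"tz":0.8,"turn":0,"grip":0.6},
    {"tx":0,"ty":0,"tz":0.8,"turn":0,"grip":0.6},
    {"tx":0,"ty":0,"tz":0.8,"turn":0,"grip":0.6},
    {"tx":0,"ty":0,"tz":0.5,"turn":0,"grip":0.6},
    {"tx":0,"ty":0,"tz":0.3,"turn":0,"grip":0.6},
    {"tx":0,"ty":0,"tz":0,"turn":0,"grip":0.6},
    {"tx":0,"ty":0,"tz":0,"turn":0,"grip":0.6},
  ],
)

```text
time: 10.7
position: [0.5792, -0.2118, 0.0232]
tool_rot: [3.109, -0.448, 0.004]
ft_force: [0.2, -0.5, 0.1]
grip_width: 0.598
grip_force: 0.0
```

Run:
```python
from bench import ctrl
from h import *
s=ctrl.get_state();print(s["time"],s["position"],head(s),go(s,[.5784,-.2104,.018]))
```

```text
10.7 [ 0.57919229 -0.21178543  0.02315622] (np.float64(-0.28634762956186727), np.float64(-0.9999964659367161)) [-0.019 -0.018  0.086]
```

Emit:
send_rows(
  newtons=10,
  steps=[
    {"tx":-0.02,"ty":-0.02,"tz":0.08,"turn":0,"grip":0.6},
    {"tx":0,"ty":0,"tz":0,"turn":0,"grip":0.3},
    {"tx":0,"ty":0,"tz":0,"turn":0,"grip":0.3},
    {"tx":0,"ty":0,"tz":0,"turn":0,"grip":0.3},
    {"tx":0,"ty":0,"tz":0,"turn":0,"grip":0.3},
  ],
)

```text
time: 11.32
position: [0.577, -0.2103, 0.0168]
tool_rot: [3.109, -0.449, 0.0]
ft_force: [-0.7, -0.1, -0.2]
grip_width: 0.314
grip_force: 0.0
```

Run:
```python
from bench import ctrl
from h import *
s,i=snap(ctrl,"g1");print(s["time"],s["position"],s["grip_width"],s["grip_force"])
c=ctrl.get_image("scene")["pixels"]
a=cv2.resize(i["pixels"][200:320,150:350,::-1],(800,480),interpolation=cv2.INTER_CUBIC)
b=cv2.resize(c[200:290,150:300,::-1],(200,120),interpolation=cv2.INTER_CUBIC)
cv2.imwrite("pics/g1c.png",np.vstack([a,np.hstack([b,np.zeros((120,600,3),np.uint8)])]))
```

```text
11.325 [ 0.57704651 -0.21032945  0.01682691] 0.3143410314800234 0.0
```

View pics/g1c.png

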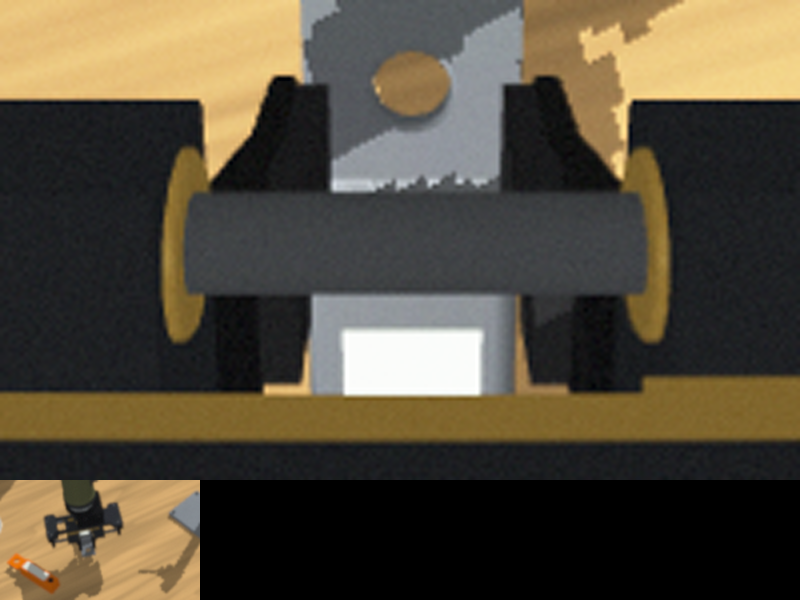

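The tab sits between the fingers with the eye at (412,85), and the fingertips run from (330,85) to (503,85), narrower than the tab. I'll compare this with projections.

Run:
```python
import pickle
from h import *
s,i=pickle.load(open("g1.pkl","rb"));T=tool(s)
o=lambda P:((proj(i,P)[0]-[150,200]+.5)*4-.5).round(0)
h=-.2825;X=np.array([np.cos(h),np.sin(h),0]);Y=np.array([-np.sin(h),np.cos(h),0]);e=np.array([.5822,-.2115,.0])
for n,x,y,z in(("eye",0,0,.0205),("tabL",0,.018,.0205),("tabR",0,-.018,.0205),("tabBackL",-.018,.018,.0205),("body front L",-.025,.017,.036),("bodyR",-.025,-.017,.036)):print(n,o(e+X*x+Y*y+[0,0,z]))
for w in(.0135,.018):
  for x in(.0095,-.0095):
    for z in(.014,0,-.014,-.03):print("finger",w,x,z,o(T[:3,3]+T[:3,:3]@[x,-w,z]))
print("eye in tool",T[:3,:3].T@(e+[0,0,.018]-T[:3,3]))
print("eye meas",plane(i,(150+412.5/4-.5,200+85.5/4-.5),.0205))
```

```text
eye [411.  94.]
tabL [302.  94.]
tabR [520.  93.]
tabBackL [305. 193.]
body front L [304. 279.]
bodyR [520. 278.]
finger 0.0135 0.0095 0.014 [338.  34.]
finger 0.0135 0.0095 0 [332.  62.]
finger 0.0135 0.0095 -0.014 [326.  93.]
finger 0.0135 0.0095 -0.03 [317. 136.]
finger 0.0135 -0.0095 0.014 [340. 132.]
finger 0.0135 -0.0095 0 [335. 166.]
finger 0.0135 -0.0095 -0.014 [328. 204.]
finger 0.0135 -0.0095 -0.03 [320. 257.]
finger 0.018 0.0095 0.014 [313.  34.]
finger 0.018 0.0095 0 [305.  62.]
finger 0.018 0.0095 -0.014 [296.  93.]
finger 0.018 0.0095 -0.03 [285. 136.]
finger 0.018 -0.0095 0.014 [315. 132.]
finger 0.018 -0.0095 0 [308. 166.]
finger 0.018 -0.0095 -0.014 [300. 204.]
finger 0.018 -0.0095 -0.03 [289. 257.]
eye in tool [ 0.00527422 -0.00033545 -0.00117257]
eye meas [ 0.58360847 -0.21207274  0.0205    ]
```

The fingertips seem to stand higher than the tab, since the 27 mm gap is narrower than the tab and there is no grip force. I'll open and probe downward gently to find their real height.

Emit:
send_rows(
  steps=[
    {"tx":0,"ty":0,"tz":0,"turn":0,"grip":0.6},
    {"tx":0,"ty":0,"tz":0,"turn":0,"grip":0.6},
    {"tx":0,"ty":0,"tz":0,"turn":0,"grip":0.6},
    {"tx":0,"ty":0,"tz":0.05,"turn":0,"grip":0.6},
    {"tx":0,"ty":0,"tz":0.05,"turn":0,"grip":0.6},
    {"tx":0,"ty":0,"tz":0,"turn":0,"grip":0.6},
  ],
)

```text
time: 12.18
position: [0.5766, -0.2102, 0.0102]
tool_rot: [-3.109, 0.449, 0.001]
ft_force: [-0.4, -1.8, -0.3]
grip_width: 0.599
grip_force: 0.0
```

No contact at TCP z = 0.010, where tips 14 mm ahead would already be below the desk. The tips really are about 22 mm higher than stated, as the picture suggests, so I'll go lower.

Emit:
send_rows(
  steps=[
    {"tx":0,"ty":0,"tz":0.06,"turn":0,"grip":0.6},
    {"tx":0,"ty":0,"tz":0.06,"turn":0,"grip":0.6},
    {"tx":0,"ty":0,"tz":0,"turn":0,"grip":0.6},
    {"tx":0,"ty":0,"tz":0,"turn":0,"grip":0.6},
  ],
)

```text
time: 12.68
position: [0.577, -0.2103, 0.0035]
tool_rot: [3.109, -0.449, 0.0]
ft_force: [0.5, 0.5, -0.2]
grip_width: 0.603
grip_force: 0.0
```

Emit:
send_rows(
  newtons=10,
  steps=[
    {"tx":0,"ty":0,"tz":0.05,"turn":0,"grip":0.6},
    {"tx":0,"ty":0,"tz":0.04,"turn":0,"grip":0.6},
    {"tx":0,"ty":0,"tz":0,"turn":0,"grip":0.6},
    {"tx":0,"ty":0,"tz":0,"turn":0,"grip":0.3},
    {"tx":0,"ty":0,"tz":0,"turn":0,"grip":0.3},
    {"tx":0,"ty":0,"tz":0,"turn":0,"grip":0.3},
    {"tx":0,"ty":0,"tz":0,"turn":0,"grip":0.3},
    {"tx":0,"ty":0,"tz":0,"turn":0,"grip":0.3},
  ],
)

```text
time: 13.68
position: [0.5771, -0.2103, -0.0018]
tool_rot: [3.109, -0.449, 0.0]
ft_force: [-0.1, -0.2, 0.3]
grip_width: 0.409
grip_force: 10.0
```

The tab is gripped at 35.6 mm with 10 N. I'll tilt it by lifting along an arc with the tail resting on the desk.

Emit:
send_rows(
  newtons=8,
  steps=[
    {"tx":-0.03,"ty":0,"tz":-0.19,"turn":0,"grip":0.3},
    {"tx":-0.06,"ty":0,"tz":-0.19,"turn":0,"grip":0.3},
    {"tx":-0.07,"ty":0,"tz":-0.18,"turn":0,"grip":0.3},
    {"tx":-0.08,"ty":0,"tz":-0.17,"turn":0,"grip":0.3},
    {"tx":-0.1,"ty":0,"tz":-0.16,"turn":0,"grip":0.3},
    {"tx":-0.11,"ty":0,"tz":-0.16,"turn":0,"grip":0.3},
    {"tx":-0.15,"ty":0,"tz":-0.17,"turn":0,"grip":0.3},
    {"tx":-0.17,"ty":0,"tz":-0.16,"turn":0,"grip":0.3},
    {"tx":0,"ty":0,"tz":0,"turn":0,"grip":0.3},
    {"tx":0,"ty":0,"tz":0,"turn":0,"grip":0.3},
  ],
)

```text
time: 14.92
position: [0.533, -0.1974, 0.0813]
tool_rot: [3.109, -0.449, 0.001]
ft_force: [-0.2, -0.9, 1.0]
grip_width: 0.407
grip_force: 8.0
```

Emit:
send_rows(
  newtons=60,
  steps=[
    {"tx":0,"ty":0,"tz":0,"turn":0,"grip":0.3},
    {"tx":0,"ty":0,"tz":0,"turn":0,"grip":0.3},
    {"tx":0,"ty":0,"tz":0,"turn":0,"grip":0.3},
  ],
)

```text
time: 15.3
position: [0.5331, -0.1974, 0.0811]
tool_rot: [3.109, -0.449, 0.001]
ft_force: [1.3, -0.6, 1.9]
grip_width: 0.401
grip_force: 60.0
```

Run:
```python
from bench import ctrl
from h import *
s,i=snap(ctrl,"k1");print(s["position"],head(s),s["ft_force"],s["torque"],s["grip_width"],s["grip_force"])
```

```text
[ 0.53310199 -0.19740966  0.08105706] (np.float64(-0.28680403115661124), np.float64(-0.9999997849772349)) [ 1.29226241 -0.59499499  1.89273946] [-0.06801878 -0.1246485   0.08103137] 0.4007569518840185 59.99896617606282
```

Emit:
send_rows(
  steps=[
    {"tx":0,"ty":0,"tz":-0.2,"turn":0,"grip":0.3},
    {"tx":0,"ty":0,"tz":-0.4,"turn":0,"grip":0.3},
    {"tx":0,"ty":0,"tz":-0.4,"turn":0,"grip":0.3},
    {"tx":0,"ty":0,"tz":-0.4,"turn":0,"grip":0.3},
    {"tx":0,"ty":0,"tz":-0.4,"turn":0,"grip":0.3},
    {"tx":0,"ty":0,"tz":-0.4,"turn":0,"grip":0.3},
    {"tx":-0.2,"ty":-0.4,"tz":-0.4,"turn":0,"grip":0.3},
    {"tx":-0.2,"ty":-0.4,"tz":-0.4,"turn":0,"grip":0.3},
    {"tx":-0.2,"ty":-0.4,"tz":-0.3,"turn":0,"grip":0.3},
    {"tx":-0.2,"ty":-0.4,"tz":-0.2,"turn":0,"grip":0.3},
    {"tx":-0.2,"ty":-0.4,"tz":0,"turn":0,"grip":0.3},
    {"tx":-0.2,"ty":-0.4,"tz":0,"turn":0,"grip":0.3},
  ],
)

```text
time: 16.85
position: [0.5036, -0.037, 0.2908]
tool_rot: [3.109, -0.448, -0.001]
ft_force: [0.4, 0.1, -2.1]
grip_width: 0.407
grip_force: 60.0
```

Emit:
send_rows(
  steps=[
    {"tx":-0.2,"ty":-0.4,"tz":0,"turn":0,"grip":0.3},
    {"tx":-0.2,"ty":-0.4,"tz":0,"turn":0,"grip":0.3},
    {"tx":-0.2,"ty":-0.4,"tz":0,"turn":0,"grip":0.3},
    {"tx":-0.15,"ty":-0.4,"tz":0,"turn":0,"grip":0.3},
    {"tx":0,"ty":0,"tz":0,"turn":-0.6,"grip":0.3},
    {"tx":0,"ty":0,"tz":0,"turn":-0.7,"grip":0.3},
    {"tx":0,"ty":0,"tz":0,"turn":-0.7,"grip":0.3},
    {"tx":0,"ty":0,"tz":0,"turn":-0.7,"grip":0.3},
    {"tx":0,"ty":0,"tz":0,"turn":-0.6,"grip":0.3},
    {"tx":0,"ty":0,"tz":0,"turn":-0.4,"grip":0.3},
    {"tx":0,"ty":0,"tz":0,"turn":0,"grip":0.3},
    {"tx":0,"ty":0,"tz":0,"turn":0,"grip":0.3},
  ],
)

```text
time: 18.35
position: [0.488, 0.0664, 0.2907]
tool_rot: [3.121, 0.359, -0.001]
ft_force: [-0.6, -0.2, -2.5]
grip_width: 0.399
grip_force: 60.0
```

Run:
```python
from bench import ctrl
from h import *
import pickle
s,i=snap(ctrl,"k2");print(s["position"],head(s),s["ft_force"],s["torque"],s["grip_width"],s["grip_force"])
t=ctrl.get_image("top");c=ctrl.get_image("scene");pickle.dump((t,c),open("k2e.pkl","wb"))
P=tool(s)[:3,3]+tool(s)[:3,:3]@[0.01,0,-.02]
a=cv2.resize(i["pixels"][170:310,180:330,::-1],(600,560)[:2],interpolation=cv2.INTER_CUBIC)
out=np.zeros((600,800,3),np.uint8);out[:560,:480]=cv2.resize(a,(480,560))[:, :]
for k,(im,w) in enumerate(((t,(320,300)),(c,(320,300)))):
    q=proj(im,P)[0].round().astype(int);x0,y0=q[0]-40,q[1]-37;print(k,x0,y0)
    out[k*300:(k+1)*300,480:]=cv2.resize(im["pixels"][y0:y0+75,x0:x0+80,::-1],(320,300),interpolation=cv2.INTER_CUBIC)
cv2.imwrite("pics/k2c.png",out)
```

```text
[0.48801725 0.0664464  0.29074234] (np.float64(0.22915891201885608), np.float64(-0.9999998212525347)) [-0.57116694 -0.23765037 -2.51534745] [ 0.05046467 -0.12457145 -0.00337311] 0.3985247571647318 59.99963091686368
0 190 146
1 232 111
```

View pics/k2c.png

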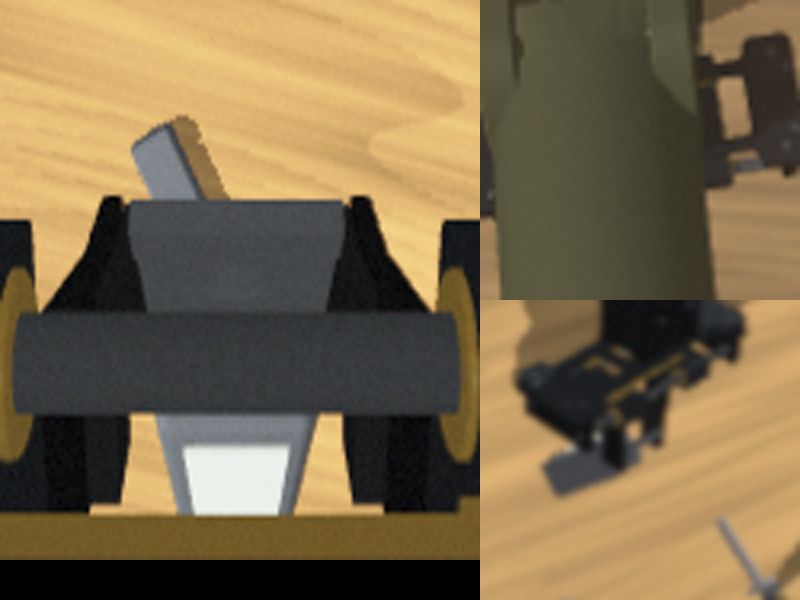

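The wrist crop shows the tilted torch: end-face edges at rows 203 and 235, faint eye at (240,282), and strip start at row 447. I'll fit the tilt and the eye's place in the tool frame.

Run:
```python
import pickle
from h import *
s,i=pickle.load(open("k2.pkl","rb"));M=i["T_tool_cam"]
def pt(q,x,y,z):
    ex,ez,ta=q;dx,dz=x-.08,z-.018  # tool x fwd, tool z down
    return [ex+dx*np.cos(ta)-dz*np.sin(ta),y,ez-(dx*np.sin(ta)+dz*np.cos(ta))]
pj=lambda q,*P:proj(i,pt(q,*P),M)[0]
def f(q):
    A=pj(q,.098,-.018,.0155);A2=pj(q,.098,.018,.0155);B=pj(q,.098,-.018,.0205);C=pj(q,.0454,-.012,.036);C2=pj(q,.0454,.012,.036);E=pj(q,.08,0,.0205)
    return [A[1]-220.75,B[1]-228.75,C[1]-281.75,abs(A2[0]-A[0])-66.6,abs(C2[0]-C[0])-33,(E[1]-240.5)*.3]
r=least_squares(f,[.005,-.02,.8]);q=r.x;print(q[:2],np.degrees(q[2]),np.round(r.fun,1))
T=tool(s);eye=T[:3,3]+T[:3,:3]@pt(q,.08,0,.018);print("eye world",eye)
tip=np.array([.5671,.1022,.2695]);th=.2301;p=np.array([-np.cos(th)*.766,-np.sin(th)*.766,.643])
for d in(.02,.0,-.03,-.04):print(d,"tcp",s["position"]+tip+d*p-eye,go(s,s["position"]+tip+d*p-eye))
```

```text
[ 0.00297897 -0.02093622] 43.445760560827296 [-0.1  0.3 -0.3 -0.9  2.5  0.2]
eye world [0.49093033 0.06712672 0.31167678]
0.02 tcp [0.5492707  0.09802558 0.26142556] [ 1.114 -0.281  0.488]
0.0 tcp [0.56418692 0.10151969 0.24856556] [ 1.37  -0.281  0.702]
-0.03 tcp [0.58656125 0.10676085 0.22927556] [ 1.753 -0.281  1.023]
-0.04 tcp [0.59401936 0.1085079  0.22284556] [ 1.88  -0.281  1.13 ]
```

Emit:
send_rows(
  steps=[
    {"tx":0,"ty":-0.28,"tz":0,"turn":0,"grip":0.3},
    {"tx":0.3,"ty":0,"tz":0.05,"turn":0,"grip":0.3},
    {"tx":0.3,"ty":0,"tz":0.13,"turn":0,"grip":0.3},
    {"tx":0.25,"ty":0,"tz":0.15,"turn":0,"grip":0.3},
    {"tx":0.26,"ty":0,"tz":0.16,"turn":0,"grip":0.3},
    {"tx":0,"ty":0,"tz":0,"turn":0,"grip":0.3},
    {"tx":0,"ty":0,"tz":0,"turn":0,"grip":0.3},
    {"tx":0,"ty":0,"tz":0,"turn":0,"grip":0.3},
  ],
)

```text
time: 19.5
position: [0.5491, 0.0979, 0.2622]
tool_rot: [3.12, 0.36, 0.001]
ft_force: [0.3, -0.2, -1.7]
grip_width: 0.4
grip_force: 60.0
```

Run:
```python
from bench import ctrl
from h import *
s,i=snap(ctrl,"k3");print(s["position"],head(s),s["ft_force"],"resid",go(s,[.54927,.09803,.26143]))
P=[proj(i,np.array([.5671,.1022,.2695])-k*np.array([-.7459,-.1747,.643]))[0] for k in(0,.03,.06)];print(P)
a=cv2.resize(i["pixels"][90:240,155:355,::-1],(800,600),interpolation=cv2.INTER_CUBIC);cv2.imwrite("pics/k3c.png",a)
```

```text
[0.5491282  0.09788019 0.26219902] (np.float64(0.22988273833113906), np.float64(-0.9999995277971451)) [ 0.29205738 -0.24514712 -1.74514014] resid [ 0.003 -0.002  0.013]
[array([252.95463329, 205.49166695]), array([252.96237817, 164.33756127]), array([252.96939489, 128.39500608])]
```

Emit:
send_rows(
  steps=[
    {"tx":0.064,"ty":0,"tz":0.066,"turn":0,"grip":0.3},
    {"tx":0.064,"ty":0,"tz":0.054,"turn":0,"grip":0.3},
    {"tx":0.064,"ty":0,"tz":0.054,"turn":0,"grip":0.3},
    {"tx":0.064,"ty":0,"tz":0.053,"turn":0,"grip":0.3},
    {"tx":0.032,"ty":0,"tz":0.027,"turn":0,"grip":0.3},
    {"tx":0.032,"ty":0,"tz":0.027,"turn":0,"grip":0.3},
    {"tx":0,"ty":0,"tz":0,"turn":0,"grip":0.3},
  ],
)

```text
time: 20.42
position: [0.5681, 0.1021, 0.2445]
tool_rot: [-3.121, -0.36, 0.001]
ft_force: [-0.2, 0.3, -2.2]
grip_width: 0.397
grip_force: 60.0
```

Emit:
send_rows(
  steps=[
    {"tx":0.032,"ty":0,"tz":0.027,"turn":0,"grip":0.3},
    {"tx":0.032,"ty":0,"tz":0.027,"turn":0,"grip":0.3},
    {"tx":0.032,"ty":0,"tz":0.027,"turn":0,"grip":0.3},
    {"tx":0.032,"ty":0,"tz":0.027,"turn":0,"grip":0.3},
    {"tx":0,"ty":0,"tz":0,"turn":0,"grip":0.3},
  ],
)

```text
time: 21.05
position: [0.5756, 0.1038, 0.2379]
tool_rot: [-3.121, -0.36, 0.001]
ft_force: [0.7, 0.6, -2.5]
grip_width: 0.399
grip_force: 60.0
```

Emit:
send_rows(
  steps=[
    {"tx":0.064,"ty":0,"tz":0.053,"turn":0,"grip":0.3},
    {"tx":0.064,"ty":0,"tz":0.053,"turn":0,"grip":0.3},
    {"tx":0.064,"ty":0,"tz":0.053,"turn":0,"grip":0.3},
    {"tx":0,"ty":0,"tz":0,"turn":0,"grip":0.3},
  ],
)

```text
time: 21.55
position: [0.5869, 0.1064, 0.2281]
tool_rot: [-3.121, -0.36, 0.001]
ft_force: [-0.1, 0.2, -1.9]
grip_width: 0.4
grip_force: 60.0
```

Emit:
send_rows(
  steps=[
    {"tx":0.064,"ty":0,"tz":0.053,"turn":0,"grip":0.3},
    {"tx":0.064,"ty":0,"tz":0.053,"turn":0,"grip":0.3},
    {"tx":0,"ty":0,"tz":0,"turn":0,"grip":0.3},
  ],
)

```text
time: 21.92
position: [0.5944, 0.1081, 0.2218]
tool_rot: [-3.121, -0.36, 0.001]
ft_force: [-0.8, 1.2, -2.8]
grip_width: 0.403
grip_force: 60.0
```

Inserted 40 mm without force. I'll check that the eye is really on the peg with a small sideways nudge.

Emit:
send_rows(
  steps=[
    {"tx":0,"ty":0.06,"tz":0,"turn":0,"grip":0.3},
    {"tx":0,"ty":0.06,"tz":0,"turn":0,"grip":0.3},
    {"tx":0,"ty":0,"tz":0,"turn":0,"grip":0.3},
  ],
)

```text
time: 22.3
position: [0.5944, 0.1073, 0.2221]
tool_rot: [-3.112, -0.367, 0.001]
ft_force: [-1.7, 8.9, -6.3]
grip_width: 0.404
grip_force: 60.0
```

The eye is on the peg: it blocked after 1 mm with 9 N. I'll return, loosen so the torch swings down gently, then open.

Emit:
send_rows(
  newtons=3,
  steps=[
    {"tx":0,"ty":-0.06,"tz":0,"turn":0,"grip":0.3},
    {"tx":0,"ty":-0.06,"tz":0,"turn":0,"grip":0.3},
    {"tx":0,"ty":0,"tz":0,"turn":0,"grip":0.3},
    {"tx":0,"ty":0,"tz":0,"turn":0,"grip":0.3},
    {"tx":0,"ty":0,"tz":0,"turn":0,"grip":0.3},
    {"tx":0,"ty":0,"tz":0,"turn":0,"grip":0.3},
    {"tx":0,"ty":0,"tz":0,"turn":0,"grip":0.3},
  ],
)

```text
time: 23.18
position: [0.5945, 0.1082, 0.2225]
tool_rot: [-3.121, -0.36, -0.001]
ft_force: [0.6, 2.5, 0.5]
grip_width: 0.412
grip_force: 3.0
```

Emit:
send_rows(
  steps=[
    {"tx":0,"ty":0,"tz":0,"turn":0,"grip":0.5},
    {"tx":0,"ty":0,"tz":0,"turn":0,"grip":0.6},
    {"tx":0,"ty":0,"tz":0,"turn":0,"grip":0.7},
    {"tx":0,"ty":0,"tz":0,"turn":0,"grip":0.7},
    {"tx":0,"ty":0,"tz":0,"turn":0,"grip":0.7},
    {"tx":0,"ty":0,"tz":0,"turn":0,"grip":0.7},
    {"tx":0,"ty":0,"tz":0,"turn":0,"grip":0.7},
    {"tx":0,"ty":0,"tz":0,"turn":0,"grip":0.7},
  ],
)

```text
time: 24.18
position: [0.5942, 0.1081, 0.2223]
tool_rot: [3.121, 0.36, -0.0]
ft_force: [-1.0, -0.5, -0.1]
grip_width: 0.699
grip_force: 0.0
```

Emit:
send_rows(
  steps=[
    {"tx":0,"ty":0,"tz":-0.3,"turn":0,"grip":0.7},
    {"tx":0,"ty":0,"tz":-0.4,"turn":0,"grip":0.7},
    {"tx":0,"ty":0,"tz":-0.5,"turn":0,"grip":0.7},
    {"tx":0,"ty":0,"tz":-0.6,"turn":0,"grip":0.7},
    {"tx":-0.5,"ty":0,"tz":0,"turn":0,"grip":0.7},
    {"tx":-0.8,"ty":0,"tz":0,"turn":0,"grip":0.7},
    {"tx":-0.8,"ty":0,"tz":0,"turn":0,"grip":0.7},
    {"tx":-0.2,"ty":0.8,"tz":0,"turn":0,"grip":0.7},
    {"tx":0,"ty":0.5,"tz":0,"turn":0,"grip":0.7},
    {"tx":0,"ty":0,"tz":0,"turn":0,"grip":0.7},
    {"tx":0,"ty":0,"tz":0,"turn":0,"grip":0.7},
  ],
)

```text
time: 25.55
position: [0.4778, 0.0021, 0.3312]
tool_rot: [-3.12, -0.363, -0.002]
ft_force: [0.6, 0.8, -0.3]
grip_width: 0.703
grip_force: 0.0
```

Run:
```python
from bench import ctrl
from h import *
s,i=snap(ctrl,"f1");print(s["position"],s["ft_force"])
t=ctrl.get_image("top");c=ctrl.get_image("scene");w2=ctrl.get_image("wrist")["pixels"]
print("wrist diff",np.abs(i["pixels"].astype(int)-w2).mean())
out=np.zeros((600,800,3),np.uint8);P=np.array([.59,.107,.22])
q=proj(i,P)[0].round().astype(int);x0=int(np.clip(q[0]-50,0,412));y0=int(np.clip(q[1]-70,0,234));print(q)
out[:600,:400]=cv2.resize(i["pixels"][y0:y0+150,x0:x0+100,::-1],(400,600),interpolation=cv2.INTER_CUBIC)
for k,im in enumerate((t,c)):
    x0,y0=proj(im,P)[0].round().astype(int)-[40,30]
    out[k*300:(k+1)*300,400:]=cv2.resize(im["pixels"][y0:y0+60,x0:x0+80,::-1],(400,300),interpolation=cv2.INTER_CUBIC)
cv2.imwrite("pics/f1c.png",out)
```

```text
[0.47780936 0.00212068 0.33115857] [ 0.58382691  0.77558325 -0.27858143]
wrist diff 2.8076239691840277
[172  50]
```

View pics/f1c.png

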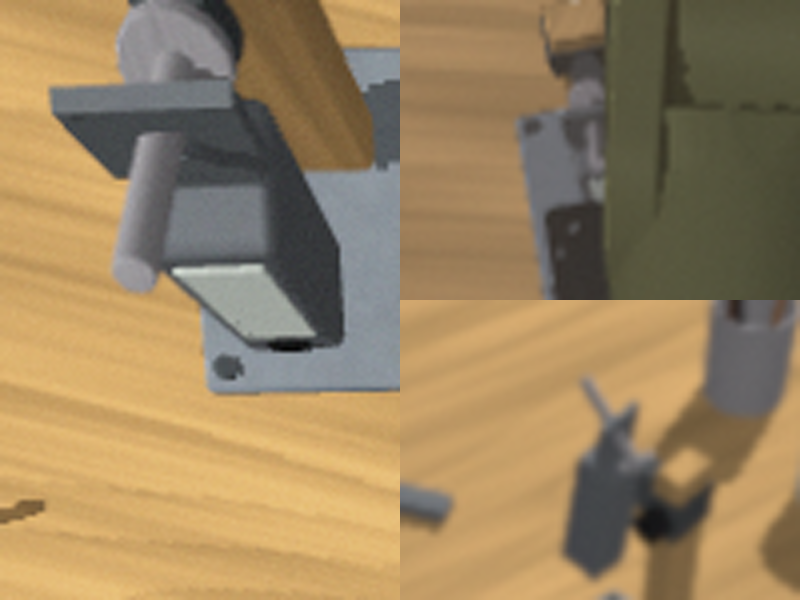

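The torch hangs on the peg by its eye. The tip is at (135,275), the peg leaves the tab at (160,135), and the collar is just behind. I'll compute how deep it sits and check that it is still.

Run:
```python
import pickle
from bench import ctrl
from h import *
s,i=pickle.load(open("f1.pkl","rb"))
x0,y0=172-50,0
p=np.array([-.7459,-.1747,.643]);tip=np.array([.5671,.1022,.2695])
for a in(.085,.06,.05,.045,.04,.035,.03,.025,.021):print(a,((proj(i,tip-(.085-a)*p)[0]-[x0,y0]+.5)*4).round())
a=ctrl.get_image("wrist")["pixels"].astype(int)
for _ in range(10):b=ctrl.get_image("wrist")["pixels"].astype(int)
print("change over .5s",np.abs(cv2.blur((a-b).astype(np.float32),(5,5)))[:180].max(),ctrl.get_state()["time"])
```

```text
0.085 [137. 274.]
0.06 [156. 188.]
0.05 [163. 156.]
0.045 [166. 140.]
0.04 [169. 125.]
0.035 [173. 110.]
0.03 [176.  95.]
0.025 [179.  80.]
0.021 [182.  69.]
change over .5s 53.72 26.3
```

Emit:
send_rows(
  steps=[
    {"tx":0,"ty":0,"tz":0,"turn":0,"grip":0.7},
    {"tx":0,"ty":0,"tz":0,"turn":0,"grip":0.7},
    {"tx":0,"ty":0,"tz":0,"turn":0,"grip":0.7},
    {"tx":0,"ty":0,"tz":0,"turn":0,"grip":0.7},
    {"tx":0,"ty":0,"tz":0,"turn":0,"grip":0.7},
    {"tx":0,"ty":0,"tz":0,"turn":0,"grip":0.7},
    {"tx":0,"ty":0,"tz":0,"turn":0,"grip":0.7},
    {"tx":0,"ty":0,"tz":0,"turn":0,"grip":0.7},
    {"tx":0,"ty":0,"tz":0,"turn":0,"grip":0.7},
    {"tx":0,"ty":0,"tz":0,"turn":0,"grip":0.7},
    {"tx":0,"ty":0,"tz":0,"turn":0,"grip":0.7},
    {"tx":0,"ty":0,"tz":0,"turn":0,"grip":0.7},
  ],
)

```text
time: 27.8
position: [0.4777, 0.0008, 0.3303]
tool_rot: [3.121, 0.36, -0.0]
ft_force: [0.0, -0.2, -1.0]
grip_width: 0.703
grip_force: 0.0
```

Run:
```python
import pickle
from bench import ctrl
from h import *
s,i=pickle.load(open("f1.pkl","rb"))
g=lambda im:cv2.blur(im[:110,110:230].astype(np.float32),(3,3))
a=i["pixels"];F=[]
for _ in range(12):F.append(ctrl.get_image("wrist")["pixels"])
d=lambda x,y:(np.abs(g(x)-g(y)).max(),np.abs(g(x)-g(y)).mean())
print("vs f1",d(a,F[0]),"consec",d(F[0],F[1]),".3s",d(F[0],F[6]),".55s",d(F[0],F[11]),ctrl.get_state()["time"])
# shift of the torch patch since f1
G=lambda im:np.float32(cv2.cvtColor(im[10:95,140:210],cv2.COLOR_RGB2GRAY))
print([np.round(cv2.phaseCorrelate(G(a),G(F[k]))[0],2) for k in(0,6,11)])
```

```text
vs f1 (np.float32(94.22223), np.float32(4.8810353)) consec (np.float32(3.8888931), np.float32(0.68720824)) .3s (np.float32(4.4444466), np.float32(0.69594556)) .55s (np.float32(4.0), np.float32(0.68184346)) 28.4
[array([-1.08, -0.37]), array([-1.07, -0.4 ]), array([-1.1 , -0.41])]
```

The torch is still, with the eye about 42 mm past the tip. The peg tip is where predicted, so it is still at its stop. Handing in.

```bash
python3 -c "
from bench import ctrl
print(ctrl.close_job())"
```

```text
the job is handed in; nothing more can be done
None
```

The peg is swung out to its stop, and the grey torch hangs still on it by its eye, about 42 mm down from the tip. The job was handed in at about 28 s, with no verdict returned; I didn't re-check the cup, tin, saucer and eraser, but the arm went nowhere near them at their height.

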